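# Fit the bearing bar and belt pulley to a rod-dryer drive head

### The job

First lay the flat bearing bar across the drive head's two standoffs, fully down with the dowels and the spindle through its holes, and let it go; then pinch the bare spindle and turn it until you feel its set-screw flat squarely against a fingertip and facing the front of the head (the side with the red switch). Fit the pulley over the spindle, hub up, set-screw square to the flat, lower it fully home on the bar and finish holding it there: still gripping the hub and pressing the pulley gently down on the bar, ready for the screw to be tightened. Leave the spool, the bottle and the hex key beside the work alone.

Things in the scene. Friction and masses are not known exactly. Their poses are not given: they have to be found in the camera images.
- head: rod-dryer drive head, fixed on the bench: base plate 150 x 152 mm, top 12 mm high, x -55 to +95; grey gearbox 60 x 62 mm, 47 high (bearing boss to 54), red switch on its front; motor lying behind. Origin: on the spindle axis at bench level; -x points to the front. Standoffs 20 mm thick, 66 high, at y -58 and +58 mm, each with an 8 mm dowel, tapered at its end, up to 82 mm
- spindle (a joint): angle of the upright spindle about z: 0 when its flat faces the head's front, growing anticlockwise from above. Turns by hand with a drag of about 0.05 N m, stays where left. Steel shaft 16 mm thick with one flat 4.5 mm from the axis, from 74 mm above the bench to the tip: a grip closed on the flat reads 12.5 mm, on the round 16 mm
- spindle_tip (a point): centre of the spindle's upper end, 122 mm above the bench; the last 5 mm taper
- spindle_flat (a point): point in the middle of the spindle's flat, 4.5 mm from the axis and 100 mm above the bench; the -x axis of this frame points out of the flat
- bar: bearing bar, loose, flat on the bench: aluminium, 32 x 148 x 12 mm (x, y, z), 0.10 to 0.20 kg. Origin: centre of its underside; length along y. Holes right through: 11 mm wide at y -58 and +58 mm for the dowels, a bronze bush of 20 mm bore in the middle for the spindle. Same either way round. On the standoffs its underside is 66 mm, its top 78 mm above the bench
- seat (a point): point on the spindle axis at the height of the standoffs' tops, 66 mm above the bench: the bar's origin comes here; axes as head
- pulley: belt pulley, loose, on the bench hub up: grey metal, 36 mm high, 0.09 to 0.18 kg; below a grooved wheel 52 mm wide, 14 high, above it a hub 30 mm wide, 22 high; bore 19 mm right through. Origin: centre of its underside. Set-screw on the hub's -x side: grip the hub by its y sides. Seated, its underside is 78 mm above the bench and the spindle stands 8 mm out of the hub
- set_screw (a point): outer end of the pulley's black set-screw (red tick above it): 15 mm from the bore's axis on the pulley's -x side, 25 mm above its underside; axes as pulley. The screw's inner tip, 5 mm wide, reaches into the bore to 6 mm from the axis: the pulley goes down only with the screw over the flat
- spool_red: bystander: spool of red thread, 33 mm wide, 38 mm high, standing behind the work; origin at its underside
- dropper: bystander: dropper bottle, 51 mm wide, 123 mm high, standing behind the work; origin at its underside
- hex_key: bystander: L-shaped black hex key, 85 x 28 mm and 5 mm thick, lying behind the work; origin at its underside
- bar_bush (a point): centre of the bronze bush at the bar's top face, 12 mm above the bar's origin: the pulley's origin comes here; axes as bar
Things that resemble listed ones, but are neither listed nor needed, are in the scene too. What is shaped like the bar but purple is not meant.

How it is judged:
By the outcome, as a careful person would: the job done as asked, in the order asked, and still so for the second after the job is handed in, while the arm keeps its last pose, push and grip.
It also fails if it takes over 64 s, if anything falls off the work surface, if the arm or the gripper's body presses on something with over 40 N, if the wrist force passes 120 N, or if a joint passes its speed limit or range.

### The arm

A 6-joint arm with a two-finger parallel gripper is mounted at the origin on a cart in front of the work surface, level with it; the furniture and walls round the work are solid. World frame = base frame: x ahead of the robot, y to its left, z up, the work surface at z = 0. Lengths are in m, angles in rad, forces in N, time in s.
With the tool pointing down it reaches from about 0.275 to 0.75 m from the base axis. Payload 10.2 kg.
Tool frame: the origin (TCP) lies between the finger pads; the fingertips stand env.nose_length ahead of it and the grasp point (between the pads) lies 8 mm behind it (env.nose_length is the distance from the TCP to the fingertips, in m); z points along the fingers, y is the line along which they close (so a half turn about z gives the same grasp; the last joint's range is limited). The gripper opens to 88 mm and grips with 3 to 60 N. Pads are 18 mm wide; open, the fingers measure 123 mm over their backs; the gripper's body (75 mm by 187 mm) begins 45 mm behind the grasp point.
Start: joints at [0.995, 0.313, 1.498, -0, 1.331, -0.223], TCP at [0.181, 0.493, 0.25] pointing down, gripper open.
Joint ranges: [-2.94, 2.94], [-0.97, 2.17], [0.19, 2.56], [-1.23, 4.37], [0.02, 3.11], [-2.88, 2.88]. Speed limits (rad/s): [2.39, 2.39, 3.01, 3.14, 3.14, 3.14].

### API

Orientations are given as a unit quaternion [x, y, z, w].
In Python, from plant import env gives the robot as it stands.
- The arm moves only by the tool arm_command, never from a script. Its argument "plan" is a list of rows, each an object with "dp": the shift along the tool's x, y, z in units of 30 mm (1.0 is 30 mm), a list of three; "rot": the turn, a rotation vector about the tool's x, y, z in units of 10 degrees (1.0 is 10 degrees), a list of three. In form: [{"dp": [dx, dy, dz], "rot": [wx, wy, wz]}, ...]. A call has 1 to 8 rows; each row shifts and turns the commanded pose from where the row before left it, along the tool's axes as they then stand; what a row does not reach is not made up. A row lasts 1/8 s, in which the tool goes at most 62.5 mm and 10.7 degrees, less where a joint would pass 70% of its speed; a pose out of reach is approached as far as the arm can. A call is refused whole if a number of a shift passes 1 or a number of a turn 1, either way. A call with a gripper value outside its range is refused whole. "fingers" is the opening, from 0 (shut) to 1 (fully open), set as the call begins (left out, the last holds). The fingers move at their own pace and stop on an object; "newtons" is the grip in N (left out, the last holds). Time passes only in rows, so rows that do not move let the fingers close. It gives the time, the measured TCP pose, the force, the opening and the grip force at its end, in the units of the state.
- env.get_state(): the state, without advancing time (a new reading comes with each control period).
- env.capture(name): name is "scene" or "top" or "wrist"; returns a dict with "pixels" (400x640x3 uint8, blue, green, red), "mtx" (3x3 intrinsics, pixels), "position" and "attitude" of the camera in the world; the wrist camera has in their place "tool_from_camera" (4x4, takes a point from camera to tool coordinates, whose origin is the TCP and whose axes are the flange's). Camera axes: x right, y up, looking along -z (the intrinsics and any distortion apply to the point x, -y, -z); pixel columns grow to the right and rows downward; lengths in m; the calibration is good to about 2 mm. A picture is of the moment at which its call begins: read the wrist's pose just before it. There is no depth.
- env.close_job(): hands the job in; it is judged then, once.
The state is a dict: "clock": time; "joints": joint angles; "joint_velocities": joint speeds; "joint_efforts": joint torques, N m; "tool_pos": TCP position; "orientation": TCP orientation; "wrist_force": force on the tool from outside, world axes, zero at the start; "torque": the same for the moment, N m; "opening": opening from 0.0 (shut) to 1.0 (fully open); "finger_force": force on a finger pad.
Only numpy, scipy, OpenCV 4.12 (cv2) and the standard library are available. Lean on these libraries where they do the work, as an engineer would, in place of code of your own. Each camera call takes 0.05 s, during which the arm holds its last target. There are 200 camera calls.

## Working session

There is one attempt and no reset: what is moved stays moved. The work goes in short steps, Python scripts to look and compute and a tool call to move; the robot and the scene stay as the last step left them, time stands still between calls to the robot, and variables do not carry over. Pictures are saved under pics/ and viewed, at most 10 in all, crops included, and the job is handed in when it is done.

Besides the shell and the picture viewer there is one more tool, called after "Call:" by a JSON object that holds its "method" and its "body", one argument or row to a line. arm_command: Moves the arm, as the interface text tells. Its arguments: {"type":"object","properties":{"plan":{"type":"array"},"fingers":{"type":"number"},"newtons":{"type":"number"}},"required":["plan"]}

```bash
ls; mkdir -p pics; python3 - <<'E'
from plant import env
import cv2,numpy as np
s=env.get_state();print({k:np.round(v,4).tolist() for k,v in s.items()},env.nose_length)
for n in("scene","top"):
    c=env.capture(n);cv2.imwrite(f"pics/{n}0.png",c["pixels"]);print(n,c["mtx"].tolist(),np.round(c["position"],4),c["attitude"],[k for k in c])
E
```

```text
pics
{'clock': 0.0, 'joints': [0.9946, 0.3134, 1.4984, 0.0, 1.331, -0.2234], 'joint_velocities': [-0.0006, 0.0005, 0.0026, 0.0026, 0.0002, -0.0014], 'joint_efforts': [-0.0004, -40.2211, -25.2268, 0.0695, 0.0353, -0.0001], 'tool_pos': [0.1813, 0.4925, 0.2492], 'orientation': [0.1755, 0.9845, -0.0006, -0.0003], 'wrist_force': [-0.0361, 0.0403, -0.1788], 'torque': [-0.0245, 0.0071, -0.0391], 'finger_force': 0.0, 'opening': 0.9986} 0.011
scene [[377.0551511209818, 0.0, 319.14367416489205], [0.0, 377.0551511209818, 202.56491637763645], [0.0, 0.0, 1.0]] [-0.2719 -0.1942  0.64  ] [ 0.37165627 -0.30666968 -0.56016251  0.67382734] ['pixels', 'mtx', 'position', 'attitude']
top [[431.88658527271224, 0.0, 312.6904723166148], [0.0, 431.88658527271224, 202.72430376761886], [0.0, 0.0, 1.0]] [ 3.7680e-01 -1.1000e-03  1.5566e+00] [-0.04569129  0.0548394   0.70954009 -0.70104052] ['pixels', 'mtx', 'position', 'attitude']
```

View pics/scene0.png

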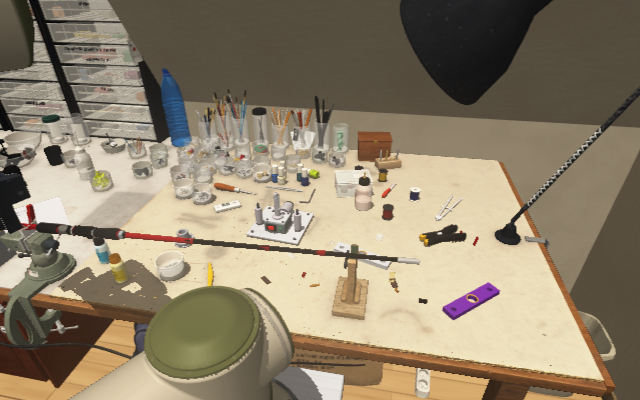

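View pics/top0.png

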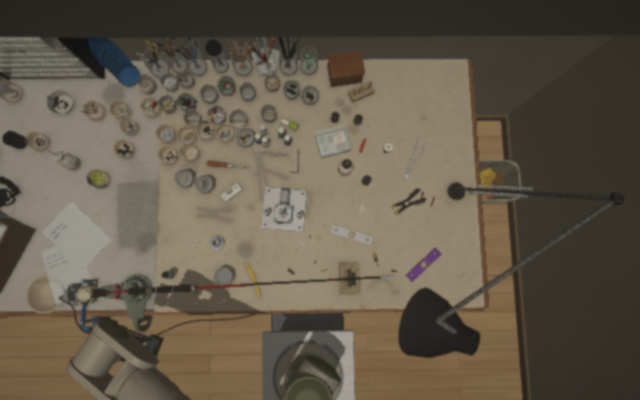

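The scene view shows the head near (282,222), the silver bar partly behind the rod near (365,257) and the pulley near (183,237). In the top view the head is at (285,208), the bar at (352,234), the pulley at (217,241), the purple decoy at (424,264), and a rod runs along row ~285.

```bash
cat > h.py <<'E'
from plant import env
import cv2,numpy as np
from scipy.spatial.transform import Rotation as R
def cam(n):
    s=env.get_state();c=env.capture(n)
    if n=="wrist":
        T=np.eye(4);T[:3,:3]=R.from_quat(s["orientation"]).as_matrix();T[:3,3]=s["tool_pos"]
        c["T"]=T@np.array(c["tool_from_camera"])
    else:
        T=np.eye(4);q=np.array(c["attitude"]);T[:3,:3]=R.from_quat(q).as_matrix() if q.size==4 else q;T[:3,3]=c["position"];c["T"]=T
    return c
def ray(c,u,v):
    K=np.array(c["mtx"]);d=np.array([(u-K[0,2])/K[0,0],-(v-K[1,2])/K[1,1],-1.])
    return c["T"][:3,3],c["T"][:3,:3]@d
def onz(c,u,v,z):
    o,d=ray(c,u,v);return o+d*(z-o[2])/d[2]
def proj(c,p):
    q=np.linalg.inv(c["T"])@np.append(p,1);K=np.array(c["mtx"])
    return np.array([K[0,0]*q[0]/-q[2]+K[0,2],K[1,1]*q[1]/q[2]+K[1,2]])
def meet(c1,a,c2,b):
    o1,d1=ray(c1,*a);o2,d2=ray(c2,*b)
    t=np.linalg.lstsq(np.stack([d1,-d2],1),o2-o1,rcond=None)[0]
    p,q=o1+t[0]*d1,o2+t[1]*d2;return (p+q)/2,np.linalg.norm(p-q)
E
python3 - <<'E'
from h import *
t=cam("top");s=cam("scene")
f=lambda a:np.round(a,4)
print("head corners",[f(onz(t,*p,.012)) for p in((265,188),(308,188),(304,230),(262,228))])
print("bar",f(onz(t,352,234,.012)),f(onz(t,333,228,.012)),f(onz(t,371,241,.012)))
print("pulley",f(onz(t,217,241,.036)))
print("rod",[ (f(m[0]),f(m[1])) for m in [meet(t,(393,277),s,(418,261)),]])
for z in (0,.05,.1,.15): print(z,f(onz(t,350,279,z)),f(onz(t,225,287,z)))
a=cv2.resize(t["pixels"][180:300,195:395],None,fx=4,fy=4,interpolation=3)
cv2.imwrite("pics/a.png",cv2.convertScaleAbs(a,alpha=1.5))
b=cv2.resize(s["pixels"][170:320,160:430],None,fx=2.96,fy=2.96,interpolation=3);cv2.imwrite("pics/b.png",b)
E
```

```text
head corners [array([0.6538, 0.1496, 0.012 ]), array([ 0.6521, -0.0063,  0.012 ]), array([0.4997, 0.0098, 0.012 ]), array([0.5086, 0.16  , 0.012 ])]
bar [ 0.4833 -0.1619  0.012 ] [ 0.5056 -0.0942  0.012 ] [ 0.4574 -0.2292  0.012 ]
pulley [0.4628 0.3147 0.036 ]
rod [(array([ 0.3333, -0.2807,  0.1326]), np.float64(0.0024))]
0 [ 0.3243 -0.1519  0.    ] [0.3023 0.291  0.    ]
0.05 [ 0.326 -0.147  0.05 ] [0.3047 0.2816 0.05  ]
0.1 [ 0.3276 -0.1422  0.1   ] [0.3071 0.2722 0.1   ]
0.15 [ 0.3293 -0.1373  0.15  ] [0.3095 0.2629 0.15  ]
```

View pics/a.png

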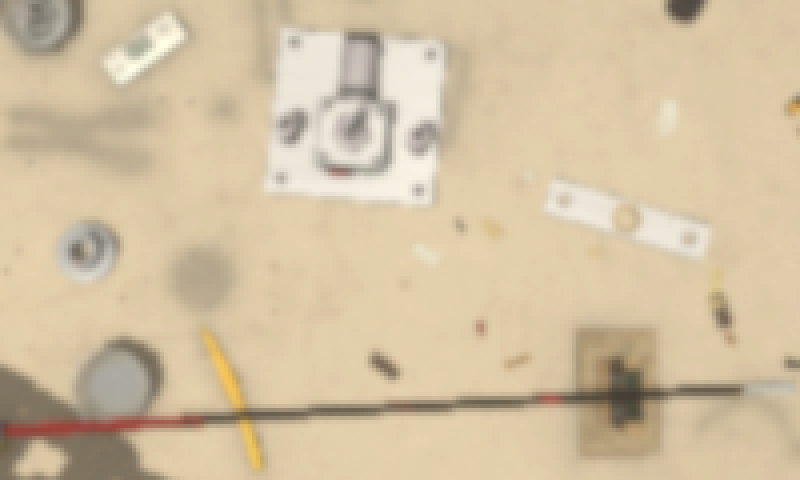

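View pics/b.png

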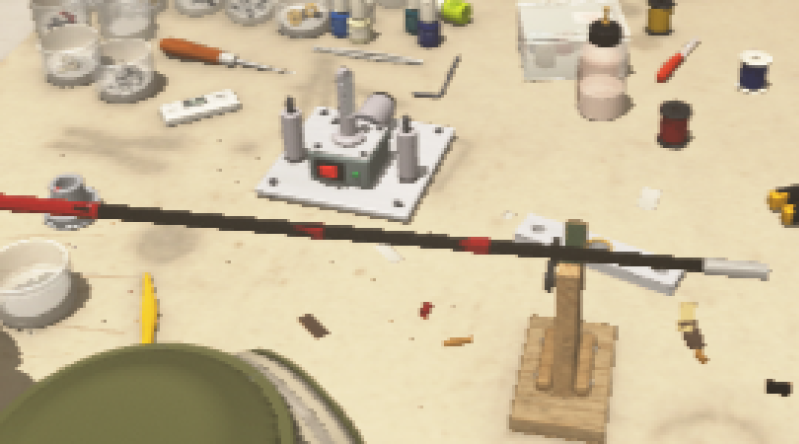

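The bar and pulley are confirmed silver/grey. The front switch faces the robot at about (340,172) in the enlarged top crop, so head yaw is about -4°. The rod is at z≈0.13, x≈0.32, so I will cross it high.

```bash
cat >> h.py <<'E'
def go(p,yaw,n=None):
    """rows to world p, with tool y at `yaw` deg from world y (half turn ok), rotation first"""
    s=env.get_state();M=R.from_quat(s["orientation"]).as_matrix();d=M.T@(np.array(p)-s["tool_pos"])
    y0=np.degrees(np.arctan2(-M[0,1],M[1,1]));w=(yaw-y0+90)%180-90   # world turn
    print("yaw now %.2f; turn rot z %.3f units; dp units in present axes"%(y0,-w/10),np.round(d/.03,2))
    m=R.from_euler("z",w,degrees=True).as_matrix()@M;print("dp after turning",np.round(m.T@(np.array(p)-s["tool_pos"])/.03,2),"tilt(tool z)",np.round(M[:,2],4))
E
python3 - <<'E'
from h import *
c=cam("wrist");print(np.round(c["tool_from_camera"],4).tolist(),np.array(c["mtx"]).tolist())
go([.463,.315,.25],-20)
E
```

```text
[[0.0007, 0.9456, 0.3254, 0.0853], [1.0, -0.0004, -0.0011, 0.0004], [-0.0009, 0.3254, -0.9456, -0.135], [0.0, 0.0, 0.0, 1.0]] [[348.54296305668674, 0.0, 321.98339574614704], [0.0, 348.54296305668674, 202.73896444068106], [0.0, 0.0, 1.0]]
yaw now -20.22; turn rot z -0.022 units; dp units in present axes [-10.86  -2.31  -0.02]
dp after turning [-10.85  -2.35  -0.02] tilt(tool z) [-3.e-04 -4.e-04 -1.e+00]
```

Call:
{"method": "arm_command", "body": {
  "plan": [
    {"dp": [-1,-0.25,0],"rot": [0,0,0]},
    {"dp": [-1,-0.25,0],"rot": [0,0,0]},
    {"dp": [-1,-0.25,0],"rot": [0,0,0]},
    {"dp": [-1,-0.25,0],"rot": [0,0,0]},
    {"dp": [-1,-0.25,0],"rot": [0,0,0]},
    {"dp": [-1,-0.25,0],"rot": [0,0,0]},
    {"dp": [-1,-0.25,0],"rot": [0,0,0]},
    {"dp": [-1,-0.25,0],"rot": [0,0,0]}
  ]
}}

```text
clock: 1.25
tool_pos: [0.3867, 0.3528, 0.2496]
orientation: [0.176, 0.984, -0.0, -0.0]
wrist_force: [0.9, 1.0, 0.2]
opening: 1.002
finger_force: 0.0
```

```bash
python3 - <<'E'
from h import *
c=cam("wrist");cv2.imwrite("pics/w1.png",c["pixels"]);u=proj(c,[.463,.315,.036]);print(u,env.get_state()["clock"])
go([.44,-.16,.25],-20)
x,y=[int(min(max(a,110),b)) for a,b in zip(u,(530,290))]
cv2.imwrite("pics/w1c.png",cv2.resize(c["pixels"][y-110:y+110,x-110:x+110],None,fx=2.6,fy=2.6))
E
```

```text
[313.03476882 245.53762036] 1.3
yaw now -20.34; turn rot z -0.034 units; dp units in present axes [ -7.51 -15.38  -0.  ]
dp after turning [ -7.42 -15.43  -0.  ] tilt(tool z) [ 8.e-04 -9.e-04 -1.e+00]
```

View pics/w1c.png

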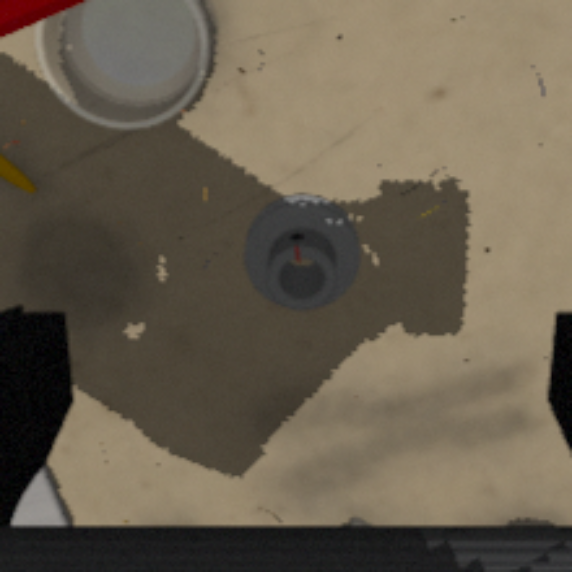

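Wrist crop: the pulley hub is centred near (302,275), with the red tick at (297,245) pointing toward the robot, so its set-screw is nearly along tool +x. Next, a look at the head.

```bash
python3 - <<'E'
from h import *
go([.509,.083,.322],-4)
E
```

```text
yaw now -20.34; turn rot z -1.634 units; dp units in present axes [-6.85 -6.99 -2.41]
dp after turning [-4.61 -8.64 -2.41] tilt(tool z) [ 8.e-04 -9.e-04 -1.e+00]
```

Call:
{"method": "arm_command", "body": {
  "plan": [
    {"dp": [-0.86,-0.87,-0.3],"rot": [0,0,0]},
    {"dp": [-0.86,-0.87,-0.3],"rot": [0,0,0]},
    {"dp": [-0.86,-0.87,-0.3],"rot": [0,0,0]},
    {"dp": [-0.86,-0.87,-0.3],"rot": [0,0,0]},
    {"dp": [-0.86,-0.87,-0.3],"rot": [0,0,0]},
    {"dp": [-0.86,-0.87,-0.3],"rot": [0,0,0]},
    {"dp": [-0.86,-0.87,-0.3],"rot": [0,0,-0.8]},
    {"dp": [-0.8,-0.9,-0.3],"rot": [0,0,-0.83]}
  ]
}}

```text
clock: 2.3
tool_pos: [0.5102, 0.0872, 0.322]
orientation: [0.032, 0.999, 0.0, -0.0]
wrist_force: [0.4, 0.3, 0.1]
opening: 0.999
finger_force: 0.0
```

Call:
{"method": "arm_command", "body": {
  "plan": [
    {"dp": [0,0,0],"rot": [0,0,0]}
  ]
}}

```text
clock: 2.42
tool_pos: [0.5107, 0.0867, 0.3218]
orientation: [0.035, 0.999, -0.0, 0.0]
wrist_force: [-0.3, 1.1, -0.1]
opening: 0.997
finger_force: 0.0
```

```bash
python3 - <<'E'
from h import *
c=cam("wrist");cv2.imwrite("pics/w2.png",c["pixels"]);u=proj(c,[.559,.0795,.122]);print(u,env.get_state()["clock"],env.get_state()["tool_pos"])
x,y=[int(min(max(a,150),b)) for a,b in zip(u,(490,250))]
print(x-150,y-150)
cv2.imwrite("pics/w2c.png",cv2.resize(c["pixels"][y-150:y+150,x-150:x+150],None,fx=2,fy=2,interpolation=3))
go([.44,-.15,.212],-20)
E
```

```text
[317.50653733 219.6260851 ] 2.475 [0.51007083 0.0878283  0.32151933]
167 69
yaw now -4.07; turn rot z 1.593 units; dp units in present axes [ 1.77 -8.07  3.65]
dp after turning [-0.52 -8.25  3.65] tilt(tool z) [-3.e-04  2.e-04 -1.e+00]
```

View pics/w2c.png

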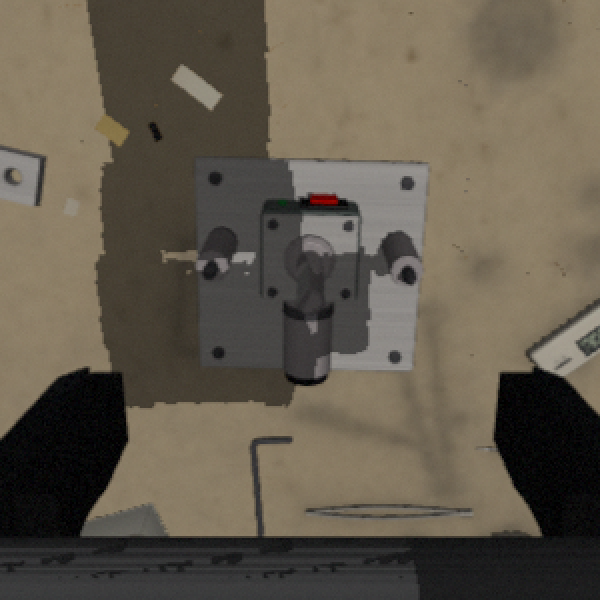

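The head is in view: dark dowel tips at crop (210,268) and (407,274), base corners at (195,157), (429,163), (413,370) and (203,367), and the red switch at (322,200), toward the robot. The spindle is shadowed, near (313,270).

```bash
python3 - <<'E'
from h import *
im=cv2.imread("pics/w2.png")
s=env.get_state();c=cam("wrist")
g=lambda u,v,z:onz(c,167+u/2,69+v/2,z)
gray=cv2.cvtColor(c["pixels"],cv2.COLOR_BGR2GRAY)
# dark dowel tips refined
for u,v in((210,268),(407,274)):
    x,y=int(167+u/2),int(69+v/2);w=gray[y-7:y+8,x-7:x+8];m=(w<45).astype(np.uint8);M=cv2.moments(m,True)
    if M["m00"]: print(M["m00"],x-7+M["m10"]/M["m00"],y-7+M["m01"]/M["m00"]);
P=[g(210,268,.082),g(407,274,.082)]
print("dowels",P,np.linalg.norm(P[0]-P[1]),(P[0]+P[1])/2)
d=P[1]-P[0];print("yaw dowel",np.degrees(np.arctan2(-d[0],d[1])))
C=[g(*q,.012) for q in((195,157),(429,163),(413,370),(203,367))];cen=sum(C)/4
for i in range(4):print(np.round(C[i],4),round(np.linalg.norm(C[i]-C[i-1]),4))
d=C[0]-C[3];print("yaw sides",np.degrees(np.arctan2(-d[1],-d[0])));d=C[1]-C[2];print(np.degrees(np.arctan2(-d[1],-d[0])))
d=C[1]-C[0];print(np.degrees(np.arctan2(-d[0],d[1])))
print("seat from base",cen-.02*np.array([np.cos(.07),-np.sin(.07),0]))
m=(P[0]+P[1])/2;m[2]=.122;u=proj(c,m);print("tip px",u)
x,y=u.astype(int);a=c["pixels"][y-45:y+45,x-60:x+60]
a=cv2.convertScaleAbs(cv2.resize(a,None,fx=6,fy=6,interpolation=3),alpha=3,beta=-60);cv2.imwrite("pics/tip.png",a);print(x-60,y-45)
E
```

```text
58.0 271.37931034482756 204.08620689655172
43.0 369.69767441860466 207.11627906976744
dowels [array([0.55006857, 0.02892708, 0.082     ]), array([0.56159952, 0.14052117, 0.082     ])] 0.11218825312189246 [0.55583404 0.08472412 0.082     ]
yaw dowel -5.899405185012741
[0.4981 0.0159 0.012 ] 0.1494
[0.5125 0.1651 0.012 ] 0.1499
[0.6598 0.1516 0.012 ] 0.1479
[0.6469 0.0031 0.012 ] 0.1491
yaw sides -4.929448191418091
-5.253128374671054
-5.517064564658248
seat from base [0.55936452 0.08532758 0.012     ]
tip px [321.2985623  217.32327504]
261 172
```

View pics/tip.png

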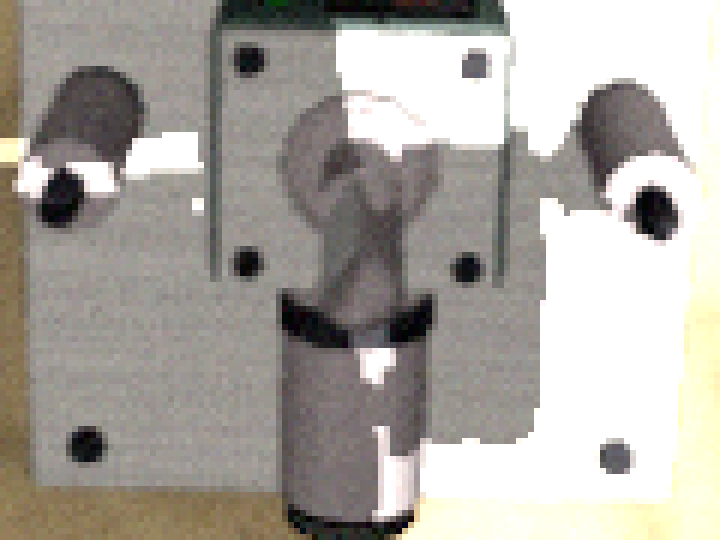

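Enhanced crop: the dowels are dark ellipses at (62,198) and (657,213), and the shaft tip is somewhere near (362,310) but merges with the motor. I'll look straight down the spindle instead.

Call:
{"method": "arm_command", "body": {
  "plan": [
    {"dp": [-0.9,0,0],"rot": [0,0,0]},
    {"dp": [-0.9,0,0],"rot": [0,0,0]},
    {"dp": [-0.9,0,0],"rot": [0,0,0]},
    {"dp": [-0.9,0,0],"rot": [0,0,0]},
    {"dp": [-0.85,0,0],"rot": [0,0,-0.12]},
    {"dp": [0,0,0],"rot": [0,0,0]},
    {"dp": [0,0,0],"rot": [0,0,0]}
  ]
}}

```text
clock: 3.4
tool_pos: [0.6424, 0.0799, 0.3217]
orientation: [0.024, 1.0, 0.0, -0.0]
wrist_force: [-0.2, -0.1, 1.0]
opening: 0.998
finger_force: 0.0
```

```bash
python3 - <<'E'
from h import *
c=cam("wrist");cv2.imwrite("pics/w3.png",c["pixels"]);u=proj(c,[.559,.0853,.122]);print(u,env.get_state()["clock"],env.get_state()["tool_pos"])
x,y=u.astype(int);y0=max(y-50,0);x0=x-65
a=c["pixels"][y0:y+50,x0:x+65];a=cv2.createCLAHE(3,(4,4)).apply(cv2.cvtColor(a,cv2.COLOR_BGR2GRAY))
cv2.imwrite("pics/w3c.png",cv2.resize(a,None,fx=6,fy=6,interpolation=3));print(x0,y0)
E
```

```text
[322.75505967  84.71382783] 3.45 [0.64233278 0.07975464 0.32207275]
257 34
```

View pics/w3c.png

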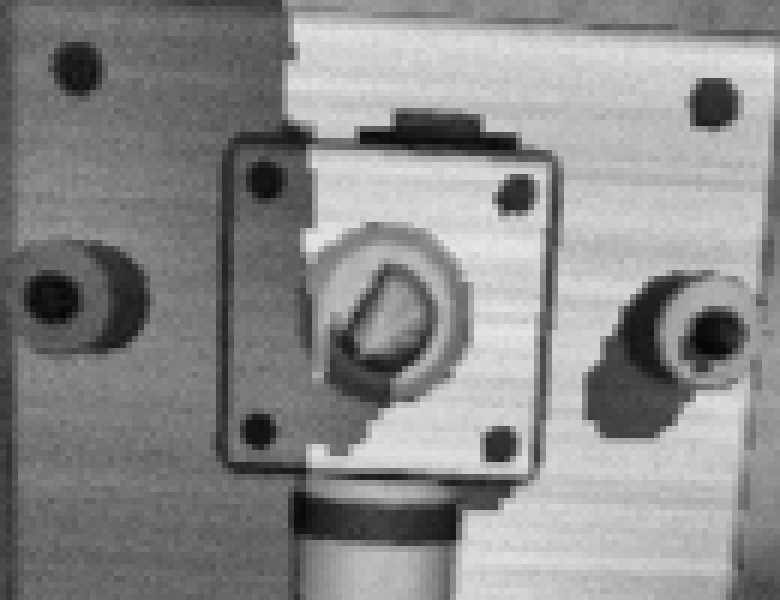

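Straight-down view: the spindle's D is centred near crop (385,317), with the flat facing left and up (edge (388,265)–(342,345)). The dowels are at (52,298) and (713,333), and the switch is on top, i.e. the front. The spindle angle is about +63°.

```bash
python3 - <<'E'
from h import *
c=cam("wrist")
g=lambda u,v,z:onz(c,257+u/6,34+v/6,z)
print("spindle",g(385,317,.122),g(385,317,.1))
a,b=g(52,298,.082),g(713,333,.082);d=b-a;print(a,b,(a+b)/2,np.linalg.norm(d),np.degrees(np.arctan2(-d[0],d[1])))
e=g(388,265,.12)-g(342,345,.12);print("flat edge dir",np.degrees(np.arctan2(e[1],e[0])))
go([.44,-.15,.212],-20)
E
```

```text
spindle [0.56085303 0.08359942 0.122     ] [0.56108566 0.08355702 0.1       ]
[0.55559027 0.02721821 0.082     ] [0.56646765 0.13930253 0.082     ] [0.56102896 0.08326037 0.082     ] 0.11261088511714969 -5.542993969646938
flat edge dir 145.91389645697498
yaw now -2.71; turn rot z 1.729 units; dp units in present axes [ 6.38 -7.96  3.67]
dp after turning [ 3.72 -9.5   3.67] tilt(tool z) [ 3.e-04  0.e+00 -1.e+00]
```

```bash
cat >> h.py <<'E'
def rows(p,yaw,n,full=False):
    s=env.get_state();M=R.from_quat(s["orientation"]).as_matrix();st=(np.array(p)-s["tool_pos"])/n/.03
    y0=np.degrees(np.arctan2(-M[0,1],M[1,1]));w=yaw-y0
    if not full: w=(w+90)%180-90
    elif abs(w)>180: w-=360*np.sign(w)
    print("y0 %.2f turn/row %.3f"%(y0,-w/10/n))
    for i in range(n):
        m=R.from_euler("z",w*i/n,degrees=True).as_matrix()@M;print(np.round(m.T@st,2).tolist())
E
python3 - <<'E'
from h import *
print(np.degrees(env.get_state()["joints"]).round(1))
rows([.454,-.242,.212],-109.6,12,True)
E
```

```text
[ -3.3  32.8  53.3   0.   94.  -90.6]
y0 -2.71 turn/row 0.891
[0.48, -0.92, 0.31]
[0.33, -0.98, 0.31]
[0.18, -1.02, 0.31]
[0.02, -1.04, 0.31]
[-0.14, -1.03, 0.31]
[-0.3, -0.99, 0.31]
[-0.45, -0.93, 0.31]
[-0.59, -0.85, 0.31]
[-0.71, -0.75, 0.31]
[-0.82, -0.63, 0.31]
[-0.91, -0.5, 0.31]
[-0.97, -0.35, 0.31]
```

Call:
{"method": "arm_command", "body": {
  "plan": [
    {"dp": [0.48,-0.92,0.31],"rot": [0,0,0.89]},
    {"dp": [0.33,-0.98,0.31],"rot": [0,0,0.89]},
    {"dp": [0.18,-1,0.31],"rot": [0,0,0.89]},
    {"dp": [0.02,-1,0.31],"rot": [0,0,0.89]},
    {"dp": [-0.14,-1,0.31],"rot": [0,0,0.89]},
    {"dp": [-0.3,-1,0.31],"rot": [0,0,0.89]},
    {"dp": [-0.45,-0.95,0.31],"rot": [0,0,0.89]},
    {"dp": [-0.59,-0.88,0.31],"rot": [0,0,0.89]}
  ]
}}

```text
clock: 4.5
tool_pos: [0.5161, -0.1345, 0.2475]
orientation: [0.603, 0.797, 0.0, 0.0]
wrist_force: [0.0, -0.9, -0.2]
opening: 1.002
finger_force: 0.0
```

Call:
{"method": "arm_command", "body": {
  "plan": [
    {"dp": [-0.71,-0.75,0.31],"rot": [0,0,0.89]},
    {"dp": [-0.82,-0.63,0.31],"rot": [0,0,0.89]},
    {"dp": [-0.91,-0.5,0.31],"rot": [0,0,0.89]},
    {"dp": [-0.97,-0.35,0.31],"rot": [0,0,0.9]},
    {"dp": [0,0,0],"rot": [0,0,0]},
    {"dp": [0,0,0],"rot": [0,0,0]}
  ]
}}

```text
clock: 5.25
tool_pos: [0.4546, -0.2403, 0.2107]
orientation: [0.816, 0.577, 0.0, 0.0]
wrist_force: [-0.3, 0.6, 0.7]
opening: 0.999
finger_force: 0.0
```

```bash
python3 - <<'E'
from h import *
c=cam("wrist");s=env.get_state();print(s["clock"],s["tool_pos"],np.degrees(s["joints"]).round(1))
cv2.imwrite("pics/w4.png",c["pixels"]);print(proj(c,[.483,-.162,.012]))
hsv=cv2.cvtColor(c["pixels"],cv2.COLOR_BGR2HSV)
u,v=proj(c,[.483,-.162,.012]).astype(int);print(hsv[max(v-60,0):v+60:10,u].tolist())
m=((hsv[...,1]<45)&(hsv[...,2]>60)).astype(np.uint8)
for k in cv2.findContours(m,0,2)[0]:
    if cv2.contourArea(k)>1500: print(cv2.contourArea(k),cv2.minAreaRect(k))
E
```

```text
5.3 [ 0.45479668 -0.24023277  0.21072179] [-40.9  18.5  91.1   0.   70.4 -21.5]
[322.66206445  85.72665095]
[[8, 11, 187], [20, 12, 188], [15, 11, 186], [11, 11, 186], [17, 10, 183], [19, 67, 137], [19, 68, 169], [19, 140, 71], [20, 9, 85], [0, 9, 89], [8, 12, 88], [18, 14, 89]]
5730.0 ((323.54852294921875, 81.90115356445312), (164.0937957763672, 38.142845153808594), 89.56594848632812)
```

```bash
python3 - <<'E'
from h import *
c=cam("wrist");im=c["pixels"];hsv=cv2.cvtColor(im,cv2.COLOR_BGR2HSV)
m=((hsv[...,1]<45)&(hsv[...,2]>60)).astype(np.uint8)
k=max(cv2.findContours(m,0,2)[0],key=cv2.contourArea)
bm=np.zeros_like(m);cv2.drawContours(bm,[k],-1,1,-1);r=cv2.boundingRect(k);print("rect",r)
h=((hsv[...,1]>55)&(bm>0)).astype(np.uint8)
for q in cv2.findContours(h,0,2)[0]:
    if cv2.contourArea(q)>15:
        e=cv2.fitEllipse(q);print(np.round(cv2.contourArea(q)),np.round(e[0],2),np.round(e[1],1));
        p=onz(c,*e[0],.012);print(p)
# rows: left and right edge of bright top vs row
for v in range(r[1]+4,r[1]+r[3]-4,16):
    x=np.where(bm[v])[0];print(v,x.min(),x.max(),np.round(onz(c,x.min(),v,.012)[:2],4),np.round(onz(c,x.max()+1,v,.012)[:2],4))
E
```

```text
rect (304, 0, 40, 165)
52.0 [325.8  145.94] [7.5 9.3]
[ 0.46783659 -0.2145391   0.012     ]
648.0 [324.36  83.27] [28.1 29.6]
[ 0.48530114 -0.16043974  0.012     ]
82.0 [322.8   12.93] [10.4 10.8]
[ 0.50279251 -0.10643299  0.012     ]
4 304 342 [ 0.49   -0.0948] [ 0.5212 -0.1058]
20 304 342 [ 0.4858 -0.1062] [ 0.5173 -0.1173]
36 305 342 [ 0.4823 -0.1181] [ 0.5134 -0.1291]
52 306 342 [ 0.4787 -0.1305] [ 0.5094 -0.1413]
68 306 342 [ 0.4741 -0.1428] [ 0.5053 -0.1538]
84 307 342 [ 0.4703 -0.1558] [ 0.501  -0.1666]
100 308 342 [ 0.4663 -0.1692] [ 0.4967 -0.1799]
116 308 342 [ 0.4614 -0.1826] [ 0.4922 -0.1935]
132 309 342 [ 0.4572 -0.1968] [ 0.4875 -0.2075]
148 309 343 [ 0.452 -0.211] [ 0.4837 -0.2222]
```

```bash
python3 - <<'E'
from h import *
go([.4853,-.1604,.013],-107.9)
E
```

```text
yaw now -109.46; turn rot z -0.156 units; dp units in present axes [2.85 0.06 6.59]
dp after turning [2.85 0.14 6.59] tilt(tool z) [ 8.e-04 -4.e-04 -1.e+00]
```

Call:
{"method": "arm_command", "body": {
  "plan": [
    {"dp": [0.9,0.14,0.8],"rot": [0,0,-0.16]},
    {"dp": [0.9,0,0.9],"rot": [0,0,0]},
    {"dp": [0.9,0,0.9],"rot": [0,0,0]},
    {"dp": [0.15,0,0.9],"rot": [0,0,0]},
    {"dp": [0,0,0.9],"rot": [0,0,0]},
    {"dp": [0,0,0.9],"rot": [0,0,0]},
    {"dp": [0,0,0.8],"rot": [0,0,0]},
    {"dp": [0,0,0.44],"rot": [0,0,0]}
  ]
}}

```text
clock: 6.35
tool_pos: [0.4856, -0.1607, 0.0132]
orientation: [0.809, 0.588, -0.0, -0.0]
wrist_force: [0.1, 0.3, -0.2]
opening: 1.001
finger_force: 0.0
```

Call:
{"method": "arm_command", "body": {
  "plan": [
    {"dp": [0,0,0],"rot": [0,0,0]},
    {"dp": [0,0,0],"rot": [0,0,0]}
  ]
}}

```text
clock: 6.6
tool_pos: [0.486, -0.1616, 0.0148]
orientation: [0.809, 0.588, 0.0, 0.001]
wrist_force: [-0.0, -0.3, 0.6]
opening: 0.998
finger_force: 0.0
```

```bash
python3 - <<'E'
from h import *
go([.4853,-.1604,.013],-107.9)
E
```

```text
yaw now -107.99; turn rot z -0.009 units; dp units in present axes [ 0.03 -0.04  0.06]
dp after turning [ 0.03 -0.04  0.06] tilt(tool z) [ 1.3e-03 -8.0e-04 -1.0e+00]
```

Call:
{"method": "arm_command", "body": {
  "plan": [
    {"dp": [0,0,0],"rot": [0,0,0]},
    {"dp": [0,0,0],"rot": [0,0,0]},
    {"dp": [0,0,0],"rot": [0,0,0]},
    {"dp": [0,0,0],"rot": [0,0,0]},
    {"dp": [0,0,0],"rot": [0,0,0]},
    {"dp": [0,0,0],"rot": [0,0,0]}
  ],
  "fingers": 0,
  "newtons": 40
}}

```text
clock: 7.35
tool_pos: [0.4855, -0.1615, 0.0139]
orientation: [0.809, 0.588, -0.0, -0.0]
wrist_force: [1.3, -0.1, -0.2]
opening: 0.357
finger_force: 40.0
```

```bash
python3 - <<'E'
from h import *
s=env.get_state();print(s["opening"]*88,s["finger_force"],s["wrist_force"])
# spindle at nadir: TCP = spindle - .085*toolx at yaw -95.5
w=np.radians(-95.5);tx=-np.array([np.cos(w),np.sin(w),0]);p=np.array([.561,.0835,0])-.085*tx+[0,0,.322];print(p)
rows(p,-95.5,12,True)
E
```

```text
31.395081050412042 40.010345578193665 [ 1.31927244 -0.07437412 -0.17114778]
[ 0.55285311 -0.00110868  0.322     ]
y0 -108.01 turn/row -0.104
[0.48, 0.04, -0.86]
[0.48, 0.05, -0.86]
[0.48, 0.06, -0.86]
[0.48, 0.07, -0.86]
[0.48, 0.08, -0.86]
[0.48, 0.08, -0.86]
[0.47, 0.09, -0.86]
[0.47, 0.1, -0.86]
[0.47, 0.11, -0.86]
[0.47, 0.12, -0.86]
[0.47, 0.13, -0.86]
[0.46, 0.14, -0.86]
```

Call:
{"method": "arm_command", "body": {
  "plan": [
    {"dp": [0,0,-0.9],"rot": [0,0,0]},
    {"dp": [0,0,-0.95],"rot": [0,0,0]},
    {"dp": [0.5,0.05,-0.95],"rot": [0,0,-0.12]},
    {"dp": [0.55,0.1,-0.95],"rot": [0,0,-0.12]},
    {"dp": [0.55,0.1,-0.95],"rot": [0,0,-0.12]},
    {"dp": [0.55,0.1,-0.95],"rot": [0,0,-0.12]},
    {"dp": [0.6,0.1,-0.95],"rot": [0,0,-0.12]},
    {"dp": [0.6,0.1,-0.95],"rot": [0,0,-0.12]}
  ]
}}

```text
clock: 8.35
tool_pos: [0.5272, -0.068, 0.2411]
orientation: [0.77, 0.638, -0.0, -0.0]
wrist_force: [0.4, 0.5, -1.6]
opening: 0.358
finger_force: 40.0
```

Call:
{"method": "arm_command", "body": {
  "plan": [
    {"dp": [0.58,0.15,-0.9],"rot": [0,0,-0.12]},
    {"dp": [0.58,0.15,-0.9],"rot": [0,0,-0.12]},
    {"dp": [0.58,0.15,-0.9],"rot": [0,0,-0.15]},
    {"dp": [0.58,0.17,0],"rot": [0,0,-0.15]},
    {"dp": [0,0,0],"rot": [0,0,0]},
    {"dp": [0,0,0],"rot": [0,0,0]}
  ]
}}

```text
clock: 9.1
tool_pos: [0.5561, -0.003, 0.32]
orientation: [0.74, 0.673, -0.001, -0.001]
wrist_force: [-0.7, -0.5, -1.4]
opening: 0.355
finger_force: 40.0
```

```bash
python3 - <<'E'
from h import *
c=cam("wrist");s=env.get_state();print(s["clock"],s["tool_pos"],s["opening"]*88,s["finger_force"],s["wrist_force"])
cv2.imwrite("pics/w5.png",c["pixels"]);go([.553,-.0011,.322],-95.5)
u=proj(c,[.561,.0835,.122]).astype(int);print(u)
y0=max(u[1]-85,0);x0=u[0]-60
a=c["pixels"][y0:u[1]+75,x0:x0+120];a=cv2.createCLAHE(3,(4,4)).apply(cv2.cvtColor(a,cv2.COLOR_BGR2GRAY))
cv2.imwrite("pics/w5c.png",cv2.resize(a,None,fx=3.7,fy=3.7,interpolation=3));print(x0,y0,a.shape)
E
```

```text
9.15 [ 0.55610458 -0.00319967  0.32030142] 31.886357704471163 39.99873161315918 [ 1.26342486  0.85076413 -2.51058049]
yaw now -95.46; turn rot z 0.004 units; dp units in present axes [ 0.06 -0.11 -0.06]
dp after turning [ 0.06 -0.11 -0.06] tilt(tool z) [-2.e-03  2.e-04 -1.e+00]
[318  81]
258 0 (156, 120)
```

View pics/w5c.png

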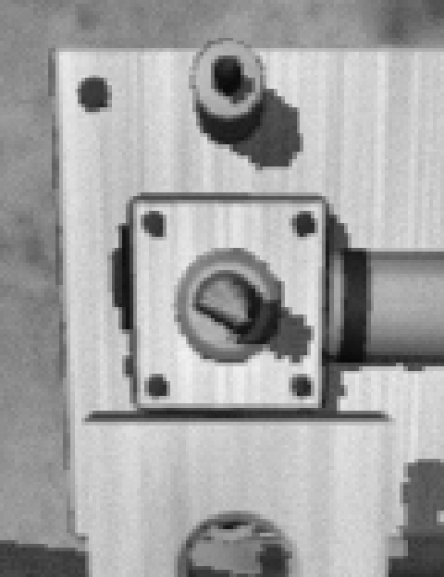

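The close view shows the spindle's D centred at crop (229,302), the dowel at (229,73), and the held bar's end with its hole near (236,565), so the bar sits centred in the grip.

```bash
python3 - <<'E'
from h import *
c=cam("wrist");s=env.get_state()
p=onz(c,258+229/3.7,302/3.7,.122);d=onz(c,258+229/3.7,73/3.7,.082);print(s["tool_pos"],p,d)
e=(p-d)[:2];print("yaw",np.degrees(np.arctan2(-e[0],e[1]))) if e[1]>0 else print("yaw",np.degrees(np.arctan2(e[0],-e[1])))
w=np.radians(-95.5);tx=-np.array([np.cos(w),np.sin(w),0]);t=p-.001*tx;t[2]=.165
print(t);go(t,-95.5)
E
```

```text
[ 0.55615454 -0.00324102  0.32060849] [0.56211766 0.08346873 0.122     ] [0.56725815 0.13949947 0.082     ]
yaw -5.241876718862518
[0.56202181 0.08247333 0.165     ]
yaw now -95.46; turn rot z 0.004 units; dp units in present axes [ 2.86 -0.07  5.19]
dp after turning [ 2.86 -0.07  5.19] tilt(tool z) [-1.5e-03  2.0e-04 -1.0e+00]
```

Call:
{"method": "arm_command", "body": {
  "plan": [
    {"dp": [0.8,-0.07,0],"rot": [0,0,0]},
    {"dp": [1,0,0],"rot": [0,0,0]},
    {"dp": [1,0,0.9],"rot": [0,0,0]},
    {"dp": [0.06,0,0.95],"rot": [0,0,0]},
    {"dp": [0,0,0.95],"rot": [0,0,0]},
    {"dp": [0,0,0.95],"rot": [0,0,0]},
    {"dp": [0,0,0.95],"rot": [0,0,0]},
    {"dp": [0,0,0.8],"rot": [0,0,0]}
  ]
}}

```text
clock: 10.2
tool_pos: [0.5621, 0.0823, 0.155]
orientation: [0.74, 0.673, -0.0, -0.0]
wrist_force: [0.2, -0.1, -2.0]
opening: 0.357
finger_force: 40.0
```

Call:
{"method": "arm_command", "body": {
  "plan": [
    {"dp": [0,0,0],"rot": [0,0,0]},
    {"dp": [0,0,0],"rot": [0,0,0]}
  ]
}}

```text
clock: 10.45
tool_pos: [0.5629, 0.0826, 0.1574]
orientation: [0.74, 0.673, 0.0, 0.001]
wrist_force: [0.9, -0.3, -1.4]
opening: 0.35
finger_force: 40.0
```

```bash
python3 - <<'E'
from h import *
s=env.get_state();print(s["wrist_force"],s["tool_pos"]);go([.562,.0825,.110],-95.4)
E
```

```text
[ 0.87949236 -0.26835397 -1.37431925] [0.56285589 0.08258688 0.15743154]
yaw now -95.44; turn rot z -0.004 units; dp units in present axes [-0.01 -0.03  1.58]
dp after turning [-0.01 -0.03  1.58] tilt(tool z) [ 1.4e-03 -1.0e-04 -1.0e+00]
```

Call:
{"method": "arm_command", "body": {
  "plan": [
    {"dp": [0,-0.01,0.4],"rot": [0,0,0]},
    {"dp": [0,0,0.3],"rot": [0,0,0]},
    {"dp": [0,0,0.2],"rot": [0,0,0]},
    {"dp": [0,0,0.2],"rot": [0,0,0]},
    {"dp": [0,0,0.2],"rot": [0,0,0]},
    {"dp": [0,0,0.2],"rot": [0,0,0]}
  ]
}}

```text
clock: 11.2
tool_pos: [0.5622, 0.0829, 0.1111]
orientation: [0.74, 0.673, 0.0, 0.0]
wrist_force: [-0.1, -0.5, -2.1]
opening: 0.356
finger_force: 40.0
```

Call:
{"method": "arm_command", "body": {
  "plan": [
    {"dp": [0,0,0.2],"rot": [0,0,0]},
    {"dp": [0,0,0.15],"rot": [0,0,0]},
    {"dp": [0,0,0.15],"rot": [0,0,0]},
    {"dp": [0,0,0.1],"rot": [0,0,0]},
    {"dp": [0,0,0.1],"rot": [0,0,0]},
    {"dp": [0,0,0.1],"rot": [0,0,0]}
  ]
}}

```text
clock: 11.95
tool_pos: [0.562, 0.0829, 0.0873]
orientation: [0.74, 0.673, -0.0, -0.0]
wrist_force: [-1.6, -0.3, -0.8]
opening: 0.36
finger_force: 40.0
```

Call:
{"method": "arm_command", "body": {
  "plan": [
    {"dp": [0,0,0.1],"rot": [0,0,0]},
    {"dp": [0,0,0.08],"rot": [0,0,0]},
    {"dp": [0,0,0.06],"rot": [0,0,0]},
    {"dp": [0,0,0],"rot": [0,0,0]}
  ]
}}

```text
clock: 12.45
tool_pos: [0.562, 0.0829, 0.08]
orientation: [0.74, 0.673, -0.0, -0.0]
wrist_force: [-1.3, 0.1, -2.1]
opening: 0.357
finger_force: 40.0
```

Call:
{"method": "arm_command", "body": {
  "plan": [
    {"dp": [0,0,0.05],"rot": [0,0,0]},
    {"dp": [0,0,0.03],"rot": [0,0,0]},
    {"dp": [0,0,0],"rot": [0,0,0]}
  ]
}}

```text
clock: 12.82
tool_pos: [0.5621, 0.0829, 0.0798]
orientation: [0.74, 0.673, 0.0, 0.0]
wrist_force: [-9.6, -2.0, 17.6]
opening: 0.355
finger_force: 40.0
```

Seated firmly (17.6 N up at the expected height). Releasing and backing off.

Call:
{"method": "arm_command", "body": {
  "plan": [
    {"dp": [0,0,-0.03],"rot": [0,0,0]},
    {"dp": [0,0,0],"rot": [0,0,0]},
    {"dp": [0,0,0],"rot": [0,0,0]},
    {"dp": [0,0,0],"rot": [0,0,0]},
    {"dp": [0,0,-0.2],"rot": [0,0,0]},
    {"dp": [0,0,-0.4],"rot": [0,0,0]},
    {"dp": [0,0,0],"rot": [0,0,0]}
  ],
  "fingers": 0.7
}}

```text
clock: 13.7
tool_pos: [0.5628, 0.0829, 0.0981]
orientation: [0.74, 0.673, 0.001, 0.001]
wrist_force: [-0.0, -0.4, -0.2]
opening: 0.7
finger_force: 0.0
```

Call:
{"method": "arm_command", "body": {
  "plan": [
    {"dp": [0,0,0],"rot": [0,0,-1]},
    {"dp": [0,0,0],"rot": [0,0,-1]},
    {"dp": [0,0,0],"rot": [0,0,-1]},
    {"dp": [0,0,0],"rot": [0,0,-1]},
    {"dp": [0,0,0],"rot": [0,0,-1]},
    {"dp": [0,0,0],"rot": [0,0,-0.9]},
    {"dp": [0,0,0],"rot": [0,0,0]},
    {"dp": [0,0,0],"rot": [0,0,0]}
  ]
}}

```text
clock: 14.7
tool_pos: [0.5621, 0.0829, 0.0967]
orientation: [0.314, 0.949, 0.0, 0.0]
wrist_force: [-0.2, -0.2, 0.8]
opening: 0.703
finger_force: 0.0
```

```bash
python3 - <<'E'
from h import *
s=env.get_state();print(s["wrist_force"],s["tool_pos"],s["opening"]);go([.5621,.0835,.097],-36.5)
E
```

```text
[-0.23111664 -0.15315426  0.75605057] [0.56213808 0.08292417 0.09673138] 0.7034275419848279
yaw now -36.59; turn rot z -0.009 units; dp units in present axes [ 0.01  0.01 -0.01]
dp after turning [ 0.01  0.01 -0.01] tilt(tool z) [ 0.  0. -1.]
```

Height and yaw are right; now a light pinch.

Call:
{"method": "arm_command", "body": {
  "plan": [
    {"dp": [0,0,0],"rot": [0,0,0]},
    {"dp": [0,0,0],"rot": [0,0,0]},
    {"dp": [0,0,0],"rot": [0,0,0]},
    {"dp": [0,0,0],"rot": [0,0,0]},
    {"dp": [0,0,0],"rot": [0,0,0]},
    {"dp": [0,0,0],"rot": [0,0,0]},
    {"dp": [0,0,0],"rot": [0,0,0]}
  ],
  "fingers": 0,
  "newtons": 15
}}

```text
clock: 15.58
tool_pos: [0.5623, 0.0832, 0.0967]
orientation: [0.312, 0.95, 0.0, 0.0]
wrist_force: [2.3, 3.1, 0.4]
opening: 0.137
finger_force: 15.0
```

```bash
python3 - <<'E'
from h import *
s=env.get_state();print(s["wrist_force"],s["torque"],s["tool_pos"],[round(env.get_state()["opening"]*88,2) for _ in range(3)],s["finger_force"])
E
```

```text
[2.25082758 3.12348235 0.44313413] [ 0.40037325 -0.29409931  0.00232115] [0.5622957  0.08317013 0.09673796] [12.03, 12.03, 12.03] 15.000841661167215
```

The opening reads 12.0 mm. The 32 mm bar read about 0.5 mm low too, so this is the flat at 12.5 mm. I'll firm up the pinch so it squares itself, then turn about 59° clockwise to face front.

Call:
{"method": "arm_command", "body": {
  "plan": [
    {"dp": [0,0,0],"rot": [0,0,0]},
    {"dp": [0,0,0],"rot": [0,0,0]},
    {"dp": [0,0,0],"rot": [0,0,0.7]},
    {"dp": [0,0,0],"rot": [0,0,0.7]},
    {"dp": [0,0,0],"rot": [0,0,0.7]},
    {"dp": [0,0,0],"rot": [0,0,0.7]},
    {"dp": [0,0,0],"rot": [0,0,0.7]},
    {"dp": [0,0,0],"rot": [0,0,0.7]}
  ],
  "newtons": 35
}}

```text
clock: 16.58
tool_pos: [0.5623, 0.0819, 0.0967]
orientation: [0.634, 0.774, -0.001, 0.001]
wrist_force: [3.1, -4.2, -0.1]
opening: 0.131
finger_force: 35.0
```

Call:
{"method": "arm_command", "body": {
  "plan": [
    {"dp": [0,0,0],"rot": [0,0,0.6]},
    {"dp": [0,0,0],"rot": [0,0,0.6]},
    {"dp": [0,0,0],"rot": [0,0,0.5]},
    {"dp": [0,0,0],"rot": [0,0,0]},
    {"dp": [0,0,0],"rot": [0,0,0]}
  ]
}}

```text
clock: 17.2
tool_pos: [0.562, 0.0814, 0.0967]
orientation: [0.74, 0.673, -0.001, 0.001]
wrist_force: [0.5, -6.5, 0.1]
opening: 0.135
finger_force: 35.0
```

```bash
python3 - <<'E'
from h import *
s=env.get_state();print(s["wrist_force"],s["torque"],s["tool_pos"],s["opening"]*88,s["finger_force"]);go([.5621,.0835,.097],-95.4)
E
```

```text
[ 0.5396391  -6.46337991  0.08606691] [-0.98634079  0.04917044  0.00872537] [0.56203849 0.08144408 0.09673929] 11.86146316013414 34.99867849630391
yaw now -95.42; turn rot z -0.002 units; dp units in present axes [ 0.07 -0.   -0.01]
dp after turning [ 0.07 -0.   -0.01] tilt(tool z) [-7.0e-04 -2.5e-03 -1.0e+00]
```

The reading stayed at 12 mm through the turn, so the flat is square and facing front. I'll relax the side load, release, and go up to check it.

Call:
{"method": "arm_command", "body": {
  "plan": [
    {"dp": [-0.05,0,0],"rot": [0,0,0]},
    {"dp": [0,0,0],"rot": [0,0,0]}
  ]
}}

```text
clock: 17.45
tool_pos: [0.562, 0.0813, 0.0967]
orientation: [0.74, 0.673, -0.0, 0.0]
wrist_force: [1.5, 0.8, 0.5]
opening: 0.134
finger_force: 35.0
```

Call:
{"method": "arm_command", "body": {
  "plan": [
    {"dp": [0,0,0],"rot": [0,0,0]},
    {"dp": [0,0,0],"rot": [0,0,0]},
    {"dp": [0,0,0],"rot": [0,0,0]},
    {"dp": [0,0,0],"rot": [0,0,0]},
    {"dp": [0,0,-0.8],"rot": [0,0,0]},
    {"dp": [0,0,-1],"rot": [0,0,0]},
    {"dp": [0,0,-1],"rot": [0,0,0]},
    {"dp": [0,0,-1],"rot": [0,0,0]}
  ],
  "fingers": 1
}}

```text
clock: 18.45
tool_pos: [0.5619, 0.0814, 0.2117]
orientation: [0.74, 0.673, -0.0, -0.0]
wrist_force: [0.3, 0.2, 0.1]
opening: 0.994
finger_force: 0.0
```

```bash
python3 - <<'E'
from h import *
s=env.get_state();print(s["tool_pos"],s["opening"]);
w=np.radians(-5.4);tx=-np.array([np.cos(w),np.sin(w),0]);p=np.array([.561,.083,0])-.085*tx+[0,0,.322];print(p)
rows(p,-5.4,10,True)
E
```

```text
[0.56185153 0.08142041 0.21170143] 0.9941487146293145
[0.64562277 0.07500079 0.322     ]
y0 -95.41 turn/row -0.900
[0.01, 0.28, -0.37]
[-0.04, 0.28, -0.37]
[-0.08, 0.27, -0.37]
[-0.12, 0.25, -0.37]
[-0.16, 0.23, -0.37]
[-0.19, 0.2, -0.37]
[-0.22, 0.17, -0.37]
[-0.25, 0.13, -0.37]
[-0.26, 0.09, -0.37]
[-0.28, 0.05, -0.37]
```

Call:
{"method": "arm_command", "body": {
  "plan": [
    {"dp": [0.01,0.28,-0.37],"rot": [0,0,-0.9]},
    {"dp": [-0.04,0.28,-0.37],"rot": [0,0,-0.9]},
    {"dp": [-0.08,0.27,-0.37],"rot": [0,0,-0.9]},
    {"dp": [-0.12,0.25,-0.37],"rot": [0,0,-0.9]},
    {"dp": [-0.16,0.23,-0.37],"rot": [0,0,-0.9]},
    {"dp": [-0.19,0.2,-0.37],"rot": [0,0,-0.9]},
    {"dp": [-0.22,0.17,-0.37],"rot": [0,0,-0.9]},
    {"dp": [-0.25,0.13,-0.37],"rot": [0,0,-0.9]}
  ]
}}

```text
clock: 19.45
tool_pos: [0.6292, 0.0766, 0.2998]
orientation: [0.2, 0.98, -0.0, -0.0]
wrist_force: [-0.9, 0.8, 0.4]
opening: 0.997
finger_force: 0.0
```

Call:
{"method": "arm_command", "body": {
  "plan": [
    {"dp": [-0.26,0.09,-0.37],"rot": [0,0,-0.9]},
    {"dp": [-0.28,0.05,-0.37],"rot": [0,0,-0.9]},
    {"dp": [0,0,0],"rot": [0,0,0]},
    {"dp": [0,0,0],"rot": [0,0,0]}
  ]
}}

```text
clock: 19.95
tool_pos: [0.6454, 0.0754, 0.3211]
orientation: [0.049, 0.999, 0.0, -0.001]
wrist_force: [-0.3, 0.6, -0.6]
opening: 1.002
finger_force: 0.0
```

```bash
python3 - <<'E'
from h import *
c=cam("wrist");s=env.get_state();print(s["clock"],s["tool_pos"]);cv2.imwrite("pics/w6.png",c["pixels"])
go([.6456,.075,.322],-5.4)
u=proj(c,[.561,.083,.122]).astype(int);x0=u[0]-65;y0=max(u[1]-45,0);print(u,x0,y0)
a=c["pixels"][y0:u[1]+45,x0:x0+130];a=cv2.createCLAHE(3,(4,4)).apply(cv2.cvtColor(a,cv2.COLOR_BGR2GRAY))
cv2.imwrite("pics/w6c.png",cv2.resize(a,None,fx=6,fy=6,interpolation=3))
E
```

```text
20.0 [0.64534348 0.07543726 0.3211641 ]
yaw now -5.55; turn rot z -0.015 units; dp units in present axes [-0.01 -0.01 -0.03]
dp after turning [-0.01 -0.01 -0.03] tilt(tool z) [-1.e-03  1.e-04 -1.e+00]
[320  83] 255 38
```

View pics/w6c.png

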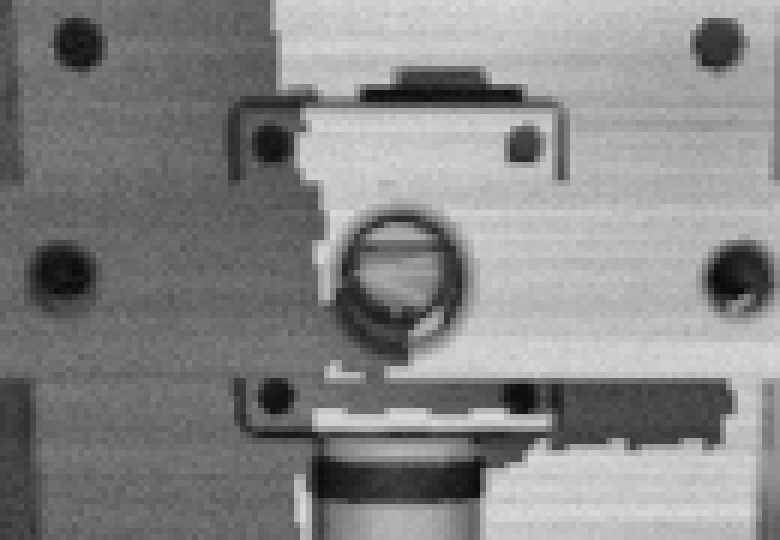

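The bar lies seated with both dowels (62,272), (740,275) and the spindle (400,272) through its holes. The flat edge at row ~245 is level and faces the switch side. Now the pulley.

```bash
python3 - <<'E'
from h import *
c=cam("wrist");print("axis",onz(c,321.7,83.3,.122))
rows([.543,.286,.236],-20,8,True)
E
```

```text
axis [0.56092534 0.08410878 0.122     ]
y0 -5.52 turn/row 0.181
[0.51, 0.83, 0.36]
[0.53, 0.82, 0.36]
[0.56, 0.8, 0.36]
[0.59, 0.78, 0.36]
[0.61, 0.76, 0.36]
[0.63, 0.74, 0.36]
[0.66, 0.72, 0.36]
[0.68, 0.7, 0.36]
```

Call:
{"method": "arm_command", "body": {
  "plan": [
    {"dp": [0.51,0.83,0.36],"rot": [0,0,0.18]},
    {"dp": [0.53,0.82,0.36],"rot": [0,0,0.18]},
    {"dp": [0.56,0.8,0.36],"rot": [0,0,0.18]},
    {"dp": [0.59,0.78,0.36],"rot": [0,0,0.18]},
    {"dp": [0.61,0.76,0.36],"rot": [0,0,0.18]},
    {"dp": [0.63,0.74,0.36],"rot": [0,0,0.18]},
    {"dp": [0.66,0.72,0.36],"rot": [0,0,0.18]},
    {"dp": [0.68,0.7,0.36],"rot": [0,0,0.18]}
  ]
}}

```text
clock: 21.05
tool_pos: [0.5419, 0.2864, 0.2348]
orientation: [0.173, 0.985, -0.0, -0.0]
wrist_force: [0.1, 0.4, 0.0]
opening: 0.998
finger_force: 0.0
```

Call:
{"method": "arm_command", "body": {
  "plan": [
    {"dp": [0,0,0],"rot": [0,0,0]},
    {"dp": [0,0,0],"rot": [0,0,0]}
  ]
}}

```text
clock: 21.3
tool_pos: [0.5431, 0.2851, 0.2356]
orientation: [0.172, 0.985, -0.0, 0.0]
wrist_force: [-0.9, -0.5, -0.4]
opening: 1.003
finger_force: 0.0
```

```bash
python3 - <<'E'
from h import *
c=cam("wrist");s=env.get_state();print(s["clock"],s["tool_pos"]);im=c["pixels"];cv2.imwrite("pics/w7.png",im)
go([.543,.286,.236],-20)
u=proj(c,[.463,.315,.036]).astype(int);print(u)
x0,y0=u[0]-45,max(u[1]-45,0);a=im[y0:u[1]+45,x0:x0+90];hsv=cv2.cvtColor(a,cv2.COLOR_BGR2HSV)
g=cv2.cvtColor(a,cv2.COLOR_BGR2GRAY)
red=((hsv[...,1]>90)&((hsv[...,0]<8)|(hsv[...,0]>172))).astype(np.uint8)
M=cv2.moments(red,True);print("red",M["m00"],x0+M["m10"]/max(M["m00"],1),y0+M["m01"]/max(M["m00"],1), cv2.boundingRect(red))
grey=((hsv[...,1]<45)).astype(np.uint8)
for q in cv2.findContours(grey,cv2.RETR_CCOMP,2)[0]:
    if cv2.contourArea(q)>60:
        e=cv2.fitEllipse(q);print("grey",cv2.contourArea(q),np.round(np.array(e[0])+[x0,y0],2),np.round(e[1],1))
for dp,r0,r1 in((20,12,20),(20,20,33)):
    h=cv2.HoughCircles(cv2.resize(g,None,fx=3,fy=3,interpolation=3),cv2.HOUGH_GRADIENT,1,30,param1=80,param2=20,minRadius=r0*3,maxRadius=r1*3)
    if h is not None:
        for k in h[0][:4]:print("circ",k[:2]/3+[x0,y0],k[2]/3)
E
```

```text
21.35 [0.54325653 0.28484567 0.23570819]
yaw now -19.87; turn rot z 0.013 units; dp units in present axes [ 0.02  0.03 -0.01]
dp after turning [ 0.02  0.03 -0.01] tilt(tool z) [ 7.e-04 -1.e-04 -1.e+00]
[322  82]
red 13.0 327.0769230769231 63.61538461538461 (49, 23, 3, 8)
grey 2359.5 [328.46  77.42] [52.8 56.9]
grey 319.5 [328.41  78.52] [20.1 20.8]
circ [329.5         76.83333206] 16.833334
circ [322.5  86.5] 19.433332
circ [332.5  87.5] 17.6
circ [329.5  77.5] 27.666666
circ [327.5  87.5] 21.133333
circ [319.5         80.16666794] 20.233334
circ [337.5  84.5] 25.800001
```

```bash
cat > tick.py <<'E'
from h import *
def tick(c,guess,z=.036):
    im=c["pixels"];u=proj(c,guess).astype(int);x0,y0=u[0]-50,max(u[1]-50,0);a=im[y0:u[1]+50,x0:x0+100].astype(float)
    r=a[...,2]-(a[...,1]+a[...,0])/2;hsv=cv2.cvtColor(a.astype(np.uint8),cv2.COLOR_BGR2HSV)
    grey=(hsv[...,1]<45).astype(np.uint8);k=max(cv2.findContours(grey,0,2)[0],key=cv2.contourArea)
    m=np.zeros_like(grey);cv2.drawContours(m,[k],-1,1,-1);m=cv2.erode(m,np.ones((5,5)))
    W=np.clip(r-20,0,None)*m;v,x=np.mgrid[:a.shape[0],:a.shape[1]];t=np.array([(W*x).sum(),(W*v).sum()])/W.sum()
    holes=[q for q in cv2.findContours(grey,cv2.RETR_CCOMP,2)[0] if 150<cv2.contourArea(q)<1200]
    e=cv2.fitEllipse(k);print("wheel",np.array(e[0])+[x0,y0],e[1],"tick",t+[x0,y0],W.max(),(W>0).sum())
    P=onz(c,*(t+[x0,y0]),z)
    cen=[onz(c,e[0][0]+x0,e[0][1]+y0,.014)]
    for q in holes: b=cv2.fitEllipse(q);print("bore",np.array(b[0])+[x0,y0],b[1]);cen.append(onz(c,b[0][0]+x0,b[0][1]+y0,z))
    for C in cen: d=P-C;print("centre",C.round(4),"r",np.linalg.norm(d[:2]).round(4),"pulley yaw",np.degrees(np.arctan2(-d[1],-d[0])).round(1))
E
python3 - <<'E'
from tick import *
tick(cam("wrist"),[.463,.315,.036])
go([.543,.286,.136],-26)
E
```

```text
wheel [328.51021957  77.09837341] (52.979148864746094, 56.71047592163086) tick [327.10655524  71.13162706] 88.5 137
bore [328.583004    78.12237549] (20.096115112304688, 20.81467628479004)
centre [0.4607 0.3222 0.014 ] r 0.005 pulley yaw -0.1
centre [0.4617 0.3214 0.036 ] r 0.0061 pulley yaw -6.8
yaw now -19.88; turn rot z 0.612 units; dp units in present axes [0.03 0.03 3.32]
dp after turning [0.03 0.03 3.32] tilt(tool z) [ 7.e-04  0.e+00 -1.e+00]
```

Call:
{"method": "arm_command", "body": {
  "plan": [
    {"dp": [0.14,0.23,0.8],"rot": [0,0,0]},
    {"dp": [0,0,0.9],"rot": [0,0,0]},
    {"dp": [0,0,0.9],"rot": [0,0,0]},
    {"dp": [0,0,0.7],"rot": [0,0,0]},
    {"dp": [0,0,0],"rot": [0,0,0]},
    {"dp": [0,0,0],"rot": [0,0,0]}
  ]
}}

```text
clock: 22.15
tool_pos: [0.5418, 0.2933, 0.1375]
orientation: [0.172, 0.985, 0.0, 0.001]
wrist_force: [-0.8, 0.2, 0.3]
opening: 1.003
finger_force: 0.0
```

```bash
python3 - <<'E'
from tick import *
c=cam("wrist");cv2.imwrite("pics/w8.png",c["pixels"]);im=c["pixels"];s=env.get_state();print(s["clock"],s["tool_pos"])
hsv=cv2.cvtColor(im,cv2.COLOR_BGR2HSV);u=proj(c,[.4615,.3218,.036]).astype(int);print(u)
reg=np.zeros(im.shape[:2],np.uint8);cv2.circle(reg,tuple(map(int,u)),32,1,-1)
red=((hsv[...,1]>80)&((hsv[...,0]<8)|(hsv[...,0]>172))).astype(np.uint8)*reg
ys,xs=np.nonzero(red);print(len(xs),xs.mean(),ys.mean(),xs.min(),xs.max(),ys.min(),ys.max())
grey=(hsv[...,1]<45).astype(np.uint8)
cen=[]
for q in cv2.findContours(grey,cv2.RETR_CCOMP,2)[0]:
    e=cv2.fitEllipse(q) if len(q)>8 else None
    if e and cv2.contourArea(q)>300 and np.hypot(*(np.array(e[0])-u))<12: print("ell",cv2.contourArea(q),np.round(e[0],2),np.round(e[1],1));cen.append(e[0])
g=cv2.cvtColor(im,cv2.COLOR_BGR2GRAY);x0,y0=u-55;y0=max(y0,0)
h=cv2.HoughCircles(cv2.resize(g[y0:u[1]+55,x0:x0+110],None,fx=3,fy=3,interpolation=3),cv2.HOUGH_GRADIENT,1,20,param1=80,param2=20,minRadius=57,maxRadius=80)
if h is not None:
    for k in h[0][:4]:print("circ",k[:2]/3+[x0,y0],k[2]/3)
for r in range(u[1]-34,u[1]-4,2): print(r,[f"{a}/{b}" for a,b in zip(g[r,u[0]-8:u[0]+8],np.clip(im[r,u[0]-8:u[0]+8,2].astype(int)-im[r,u[0]-8:u[0]+8,1],0,99))])
E
```

```text
22.2 [0.5418395  0.29344076 0.1376263 ]
[320  82]
33 317.3939393939394 61.93939393939394 316 319 56 68
ell 4459.5 [320.2   80.73] [73.1 77.8]
ell 579.0 [320.36  82.41] [26.9 28.3]
circ [321.5  81.5] 22.766668
circ [317.83333206  89.5       ] 22.800001
circ [309.83333206  86.5       ] 26.1
circ [317.5  96.5] 26.1
48 ['163/0', '162/1', '162/0', '163/1', '162/3', '162/1', '164/1', '163/2', '162/1', '164/1', '163/2', '165/0', '164/1', '164/0', '166/0', '165/2']
50 ['161/0', '161/0', '161/0', '158/2', '160/0', '163/0', '164/0', '162/0', '163/2', '162/1', '162/1', '161/2', '165/0', '161/0', '162/1', '164/2']
52 ['160/0', '160/1', '158/2', '160/0', '159/1', '160/0', '160/1', '159/0', '161/0', '159/3', '160/0', '160/0', '161/0', '160/2', '162/0', '162/0']
54 ['157/0', '157/2', '158/1', '159/0', '157/0', '158/1', '159/0', '159/0', '159/0', '158/1', '157/1', '158/0', '159/2', '159/0', '159/2', '160/0']
56 ['157/0', '154/2', '155/0', '151/18', '132/65', '123/84', '143/31', '156/0', '156/0', '155/2', '159/0', '157/0', '156/1', '159/2', '158/0', '158/2']
58 ['125/0', '126/0', '124/0', '114/0', '1
[... 665 characters left out ...]
', '78/0', '96/0', '105/0', '119/2']
68 ['84/0', '58/1', '49/1', '38/0', '32/0', '42/34', '50/53', '58/22', '48/2', '28/0', '33/0', '36/0', '42/0', '46/1', '50/0', '61/0']
70 ['46/1', '44/2', '56/5', '45/4', '31/0', '33/2', '61/0', '71/2', '60/0', '44/0', '39/3', '63/7', '76/5', '73/6', '66/6', '55/2']
72 ['67/7', '74/7', '70/7', '52/5', '27/0', '30/1', '49/0', '60/1', '65/0', '63/4', '57/5', '67/7', '73/7', '73/7', '75/8', '73/7']
74 ['77/6', '77/8', '75/9', '72/8', '68/7', '74/6', '75/6', '77/6', '76/8', '75/8', '76/7', '73/8', '75/9', '75/8', '74/7', '75/7']
76 ['74/8', '76/8', '74/7', '76/9', '76/6', '75/7', '72/9', '75/7', '75/9', '76/9', '74/6', '76/7', '76/8', '75/9', '74/10', '74/8']
```

```bash
python3 - <<'E'
from tick import *
c=cam("wrist");T=onz(c,317.39,61.94,.036)
for q in((320.36,82.41),(320.2,80.73),(320.3,81.6)):
    C=onz(c,*q,.036 if q[1]!=80.73 else .014);d=T-C;print(C,np.linalg.norm(d[:2]),np.degrees(np.arctan2(-d[1],-d[0])))
a,b=onz(c,316.75,57,.036),onz(c,318.0,67.0,.036);d=a-b;print("line",np.degrees(np.arctan2(-d[1],-d[0])))
go([.4617,.3218,.029],-12)
E
```

```text
[0.46146819 0.32212585 0.036     ] 0.01232795914110323 -11.15572996008634
[0.46038216 0.3223472  0.014     ] 0.011219629438667321 -11.119784034782791
[0.46099373 0.32225657 0.036     ] 0.011837229008650502 -10.979317382686508
line -12.372530900413981
yaw now -19.83; turn rot z -0.783 units; dp units in present axes [ 2.84 -0.02  3.61]
dp after turning [2.81 0.36 3.61] tilt(tool z) [ 1.9e-03  6.0e-04 -1.0e+00]
```

Call:
{"method": "arm_command", "body": {
  "plan": [
    {"dp": [0,0,0],"rot": [0,0,-0.85]},
    {"dp": [0.95,0.12,0],"rot": [0,0,0]},
    {"dp": [0.95,0.12,0],"rot": [0,0,0]},
    {"dp": [0.93,0.13,0.5],"rot": [0,0,0]},
    {"dp": [0,0,0.9],"rot": [0,0,0]},
    {"dp": [0,0,0.9],"rot": [0,0,0]},
    {"dp": [0,0,0.8],"rot": [0,0,0]},
    {"dp": [0,0,0.4],"rot": [0,0,0]}
  ]
}}

```text
clock: 23.25
tool_pos: [0.4601, 0.3211, 0.0309]
orientation: [0.099, 0.995, -0.0, -0.0]
wrist_force: [0.5, -0.3, 0.1]
opening: 1.001
finger_force: 0.0
```

Call:
{"method": "arm_command", "body": {
  "plan": [
    {"dp": [0,0,0],"rot": [0,0,0]},
    {"dp": [0,0,0],"rot": [0,0,0]}
  ]
}}

```text
clock: 23.5
tool_pos: [0.4607, 0.3213, 0.0324]
orientation: [0.099, 0.995, 0.0, 0.001]
wrist_force: [-0.6, 0.2, -0.8]
opening: 1.005
finger_force: 0.0
```

```bash
python3 - <<'E'
from h import *
go([.4612,.3222,.029],-11.3)
E
```

```text
yaw now -11.32; turn rot z -0.002 units; dp units in present axes [-0.01  0.03  0.11]
dp after turning [-0.01  0.03  0.11] tilt(tool z) [ 1.7e-03  7.0e-04 -1.0e+00]
```

Call:
{"method": "arm_command", "body": {
  "plan": [
    {"dp": [0,0.02,0.07],"rot": [0,0,0]},
    {"dp": [0,0,0],"rot": [0,0,0]}
  ]
}}

```text
clock: 23.75
tool_pos: [0.4603, 0.3218, 0.0295]
orientation: [0.099, 0.995, 0.0, 0.0]
wrist_force: [-0.1, -0.3, -0.2]
opening: 0.998
finger_force: 0.0
```

Call:
{"method": "arm_command", "body": {
  "plan": [
    {"dp": [0,0,0],"rot": [0,0,0]},
    {"dp": [0,0,0],"rot": [0,0,0]},
    {"dp": [0,0,0],"rot": [0,0,0]},
    {"dp": [0,0,0],"rot": [0,0,0]},
    {"dp": [0,0,0],"rot": [0,0,0]},
    {"dp": [0,0,0],"rot": [0,0,0]},
    {"dp": [0,0,0],"rot": [0,0,0]}
  ],
  "fingers": 0,
  "newtons": 35
}}

```text
clock: 24.62
tool_pos: [0.4602, 0.3217, 0.0292]
orientation: [0.099, 0.995, -0.0, -0.0]
wrist_force: [0.8, -0.5, -0.0]
opening: 0.331
finger_force: 35.0
```

```bash
python3 - <<'E'
from h import *
s=env.get_state();print(s["tool_pos"],s["opening"]*88,s["finger_force"],s["wrist_force"])
rows([.561,.0835,.21],-5.6,10,True)
E
```

```text
[0.46018563 0.32166563 0.02920234] 29.122879222430406 34.997519567878044 [ 0.75644533 -0.48525216 -0.02888271]
y0 -11.31 turn/row -0.057
[-0.49, -0.71, -0.6]
[-0.48, -0.72, -0.6]
[-0.47, -0.72, -0.6]
[-0.46, -0.73, -0.6]
[-0.46, -0.73, -0.6]
[-0.45, -0.74, -0.6]
[-0.44, -0.74, -0.6]
[-0.43, -0.74, -0.6]
[-0.43, -0.75, -0.6]
[-0.42, -0.75, -0.6]
```

Call:
{"method": "arm_command", "body": {
  "plan": [
    {"dp": [0,0,-0.9],"rot": [0,0,-0.1]},
    {"dp": [-0.3,-0.5,-0.9],"rot": [0,0,-0.1]},
    {"dp": [-0.5,-0.95,-0.9],"rot": [0,0,-0.1]},
    {"dp": [-0.6,-0.98,-0.9],"rot": [0,0,-0.1]},
    {"dp": [-0.6,-0.98,-0.9],"rot": [0,0,-0.1]},
    {"dp": [-0.6,-0.98,-0.4],"rot": [0,0,-0.07]},
    {"dp": [-0.6,-0.98,0],"rot": [0,0,0]},
    {"dp": [-0.6,-0.98,0],"rot": [0,0,0]}
  ]
}}

```text
clock: 25.62
tool_pos: [0.5492, 0.1173, 0.1762]
orientation: [0.049, 0.999, 0.0, -0.0]
wrist_force: [-0.4, -0.2, -1.6]
opening: 0.334
finger_force: 35.0
```

```bash
python3 - <<'E'
from h import *
s=env.get_state();print(s["tool_pos"],s["opening"]*88,s["finger_force"],s["wrist_force"])
go([.560,.0834,.165],-5.6)
E
```

```text
[0.54924413 0.11730817 0.17623144] 29.356121918258744 34.998764571028005 [-0.43539324 -0.2453536  -1.55921846]
yaw now -5.62; turn rot z -0.002 units; dp units in present axes [-0.47 -1.09  0.37]
dp after turning [-0.47 -1.09  0.37] tilt(tool z) [-1.e-04  0.e+00 -1.e+00]
```

Call:
{"method": "arm_command", "body": {
  "plan": [
    {"dp": [-0.24,-0.55,0],"rot": [0,0,0]},
    {"dp": [-0.23,-0.54,0.1],"rot": [0,0,0]},
    {"dp": [0,0,0.25],"rot": [0,0,0]},
    {"dp": [0,0,0],"rot": [0,0,0]},
    {"dp": [0,0,0],"rot": [0,0,0]}
  ]
}}

```text
clock: 26.25
tool_pos: [0.5596, 0.0852, 0.1658]
orientation: [0.048, 0.999, 0.0, -0.0]
wrist_force: [0.5, 0.2, -1.7]
opening: 0.334
finger_force: 35.0
```

```bash
python3 - <<'E'
from h import *
s=env.get_state();print(s["wrist_force"]);go([.560,.0834,.140],-5.6)
# check tick in hand from the wrist camera: red near the hub
c=cam("wrist");cv2.imwrite("pics/w9.png",c["pixels"]);hsv=cv2.cvtColor(c["pixels"],cv2.COLOR_BGR2HSV)
T=np.linalg.inv(c["tool_from_camera"]);K=np.array(c["mtx"])
def tp(p):
    q=T@np.append(p,1);return np.array([K[0,0]*q[0]/-q[2]+K[0,2],K[1,1]*q[1]/q[2]+K[1,2]])
print("expected hub top centre px",tp([-.0009,0,-.007]),"tick",tp([.011,0,-.007]))
red=((hsv[...,1]>80)&((hsv[...,0]<8)|(hsv[...,0]>172))).astype(np.uint8)
for q in cv2.connectedComponentsWithStats(red)[2:]: print(np.round(q,1)[:12].tolist()); break
n,l,st,ce=cv2.connectedComponentsWithStats(red);print([(st[i].tolist(),ce[i].round(1).tolist()) for i in range(1,n) if st[i][4]>15])
E
```

```text
[ 0.49444031  0.246125   -1.72545237]
yaw now -5.56; turn rot z 0.004 units; dp units in present axes [-0.02 -0.06  0.86]
dp after turning [-0.02 -0.06  0.86] tilt(tool z) [-0.e+00  1.e-04 -1.e+00]
expected hub top centre px [320.51482181 295.57185452] tick [320.49644337 271.03494407]
[[0, 0, 640, 400, 255219], [197, 112, 1, 1, 1], [317, 150, 24, 9, 179], [346, 155, 1, 1, 1], [314, 156, 2, 1, 2], [343, 156, 1, 1, 1], [311, 159, 1, 1, 1], [316, 160, 1, 1, 1], [323, 160, 1, 1, 1], [324, 251, 1, 1, 1], [322, 252, 1, 1, 1], [276, 256, 1, 1, 1]]
[([317, 150, 24, 9, 179], [328.6, 153.6]), ([321, 263, 4, 16, 59], [322.4, 270.0]), ([42, 319, 10, 16, 70], [47.2, 326.5])]
```

```bash
python3 - <<'E'
from h import *
c=cam("wrist");im=c["pixels"].astype(float);r=np.clip(im[...,2]-(im[...,1]+im[...,0])/2-15,0,None)
A=np.array(c["tool_from_camera"]);K=np.array(c["mtx"])
def tl(u,v,z=-.007):
    d=A[:3,:3]@np.array([(u-K[0,2])/K[0,0],-(v-K[1,2])/K[1,1],-1]);o=A[:3,3];return (o+d*(z-o[2])/d[2])[:2]
P=[]
for v in range(263,279):
    w=r[v,312:334];P.append(tl(312+(w*np.arange(22)).sum()/w.sum(),v))
P=np.array(P)*1000;print(P.round(2).tolist());k=np.polyfit(P[:,0],P[:,1],1);print("slope deg",np.degrees(np.arctan(k[0])),"y at axis x=-0.9",np.polyval(k,-.9))
g=cv2.cvtColor(c["pixels"],cv2.COLOR_BGR2GRAY)
for v in (275,285,295): print(v,g[v,275:370:2].tolist())
E
```

```text
[[14.76, 0.72], [14.3, 0.73], [13.83, 0.75], [13.37, 0.74], [12.9, 0.74], [12.43, 0.75], [11.96, 0.74], [11.49, 0.74], [11.02, 0.74], [10.54, 0.74], [10.07, 0.68], [9.6, 0.68], [9.12, 0.68], [8.64, 0.69], [8.16, 0.69], [7.69, 0.63]]
slope deg 0.6734991323081504 y at axis x=-0.9 0.571952658608407
275 [8, 6, 10, 13, 9, 11, 8, 9, 42, 47, 60, 60, 64, 62, 64, 63, 64, 65, 62, 62, 54, 52, 51, 41, 38, 49, 51, 57, 60, 65, 65, 65, 67, 66, 65, 63, 61, 59, 43, 43, 12, 12, 6, 8, 6, 8, 9, 13]
285 [3, 10, 4, 3, 10, 12, 8, 51, 62, 65, 65, 66, 66, 54, 45, 48, 45, 47, 44, 49, 49, 49, 47, 47, 47, 49, 44, 48, 49, 45, 43, 49, 45, 48, 57, 67, 65, 63, 61, 62, 50, 9, 8, 5, 11, 7, 3, 5]
295 [8, 11, 9, 5, 11, 7, 12, 61, 66, 63, 66, 62, 56, 43, 43, 43, 45, 49, 48, 49, 47, 51, 50, 49, 47, 48, 49, 45, 48, 48, 45, 46, 44, 42, 42, 59, 64, 64, 63, 66, 60, 8, 6, 11, 8, 6, 5, 6]
```

The tick lies within 1° of the tool axis and centred on the hub (column 322.4 against 322.5). Lowering.

Call:
{"method": "arm_command", "body": {
  "plan": [
    {"dp": [0,-0.05,0.3],"rot": [0,0,0]},
    {"dp": [0,0,0.2],"rot": [0,0,0]},
    {"dp": [0,0,0.15],"rot": [0,0,0]},
    {"dp": [0,0,0.15],"rot": [0,0,0]},
    {"dp": [0,0,0.1],"rot": [0,0,0]},
    {"dp": [0,0,0],"rot": [0,0,0]}
  ]
}}

```text
clock: 27.1
tool_pos: [0.5596, 0.083, 0.1386]
orientation: [0.049, 0.999, 0.0, -0.0]
wrist_force: [-0.2, 0.3, -1.7]
opening: 0.329
finger_force: 35.0
```

Call:
{"method": "arm_command", "body": {
  "plan": [
    {"dp": [0,0,0.15],"rot": [0,0,0]},
    {"dp": [0,0,0.1],"rot": [0,0,0]},
    {"dp": [0,0,0.1],"rot": [0,0,0]},
    {"dp": [0,0,0.1],"rot": [0,0,0]},
    {"dp": [0,0,0.1],"rot": [0,0,0]},
    {"dp": [0,0,0.05],"rot": [0,0,0]}
  ]
}}

```text
clock: 27.85
tool_pos: [0.5596, 0.083, 0.1205]
orientation: [0.049, 0.999, 0.0, -0.0]
wrist_force: [-0.5, 0.1, -0.6]
opening: 0.334
finger_force: 35.0
```

Call:
{"method": "arm_command", "body": {
  "plan": [
    {"dp": [0,0,0.12],"rot": [0,0,0]},
    {"dp": [0,0,0.1],"rot": [0,0,0]},
    {"dp": [0,0,0.1],"rot": [0,0,0]},
    {"dp": [0,0,0.06],"rot": [0,0,0]},
    {"dp": [0,0,0],"rot": [0,0,0]}
  ]
}}

```text
clock: 28.48
tool_pos: [0.5596, 0.083, 0.1092]
orientation: [0.049, 0.999, 0.0, -0.0]
wrist_force: [0.7, 1.0, -0.8]
opening: 0.332
finger_force: 35.0
```

Call:
{"method": "arm_command", "body": {
  "plan": [
    {"dp": [0,0,0.04],"rot": [0,0,0]},
    {"dp": [0,0,0.03],"rot": [0,0,0]},
    {"dp": [0,0,0.02],"rot": [0,0,0]},
    {"dp": [0,0,0],"rot": [0,0,0]}
  ]
}}

```text
clock: 28.98
tool_pos: [0.5598, 0.0829, 0.1072]
orientation: [0.049, 0.999, -0.0, 0.0]
wrist_force: [-1.9, -0.0, 4.9]
opening: 0.334
finger_force: 35.0
```

Call:
{"method": "arm_command", "body": {
  "plan": [
    {"dp": [0,0,0.02],"rot": [0,0,0]},
    {"dp": [0,0,0],"rot": [0,0,0]},
    {"dp": [0,0,0],"rot": [0,0,0]}
  ]
}}

```text
clock: 29.35
tool_pos: [0.56, 0.0829, 0.1072]
orientation: [0.049, 0.999, -0.0, 0.001]
wrist_force: [-4.6, 0.3, 10.8]
opening: 0.335
finger_force: 35.0
```

```bash
python3 - <<'E'
from h import *
s=env.get_state();print(s["clock"],s["tool_pos"],s["wrist_force"],s["torque"],s["opening"]*88);go([.56,.083,.1075],-5.5)
c=cam("wrist");cv2.imwrite("pics/w10.png",c["pixels"]);im=c["pixels"];hsv=cv2.cvtColor(im,cv2.COLOR_BGR2HSV)
red=((hsv[...,1]>80)&((hsv[...,0]<8)|(hsv[...,0]>172))).astype(np.uint8)
n,l,st,ce=cv2.connectedComponentsWithStats(red);print([(st[i].tolist(),ce[i].round(1).tolist()) for i in range(1,n) if st[i][4]>15])
E
```

```text
29.35 [0.55995253 0.08293441 0.10715755] [-4.61434327  0.28299877 10.81794947] [-0.02008158  0.58052652  0.06433243] 29.48110028160514
yaw now -5.61; turn rot z -0.011 units; dp units in present axes [-0.    0.   -0.01]
dp after turning [-0.    0.   -0.01] tilt(tool z) [ 1.3e-03 -2.0e-04 -1.0e+00]
[([320, 165, 29, 11, 299], [334.1, 170.2]), ([321, 263, 4, 16, 55], [322.3, 269.8])]
```

The pulley's underside is at 78 mm, pressed with about 11 N, still gripped and the tick unmoved. Handing in.

```bash
python3 -c "
from plant import env
print(env.close_job())"
```

```text
the job is handed in; nothing more can be done
None
```

The job is handed in at about 29 s: the bar is down on both standoffs, the spindle flat faces the front, and the pulley is home on the bar with its set-screw on the flat, gripped and pressed at about 11 N; the spool, bottle and hex key were left alone.

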